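Take the inked block out of the registration jig

TASK

The print has been pulled: swing the jig's clamp bar right up and leave it standing open, then with light fingertip pressure on the bare front end of the block slide it out of the jig's open front until that end overhangs, without ever touching the inked face. Take hold of the overhanging end by its sides and lay the block down, not drop it, face up, square and lengthways in the middle of the yellow sheet for wash-up. Let go, and leave everything else on the bench where it is.

Things in the scene. Friction and masses are not known exactly. Their poses are not given: they have to be found in the camera images.
- jig: Fixed plywood jig 220 x 106 mm on a black mat that sticks out 15 mm; a 63 mm channel runs along it, floor 12 mm above the bench, between two 21.5 mm wide bearers with tops at 20 mm and a backstop of the same height. Origin: centre of its underside, on the bench. x along the channel from the open front edge (-110 mm, no sill) to the back (+110 mm), y to its left, z up. The block slides out to -x.
- clamp_bar (a joint): Clamp bar across the jig (18 wide, 8 high, aluminium, 220 g) on two hinged arms. 0: down on the block's head; grows as it swings up and over to the back, stop at 1.95 rad. No spring: it falls shut or open by its weight; it balances near 1.6 (friction may hold it within 0.2 of that). An 8 mm pin, 8 mm long, under its middle drops into a slot in the block's head and locks the block.
- clamp_grip (a point): Centre of the dark round wooden grip on the bar's right end: 16 mm thick, 44 mm long, lying along the jig's y beside the jig (centre 82 mm right of the jig's middle, near end 7 mm clear of its side), 26 mm above the bench when the bar is down, free space below it.
- clamp_hinge (a point): Point on the clamp bar's hinge axis, level with the grip: jig x = +90 mm, 26 mm above the bench. The axis runs along the jig's y; the grip moves about it on a circle of 54.5 mm radius, from the front, up and over to the back.
- block: Printing block in the channel, 1.5 mm play either side: board 150 x 60 x 8 mm, top flush with the bearers, about 150 g (varies). Origin: centre of its underside; x along it, front end at -75 mm, z up. The front 56 mm is bare wood: press there, hold it there by its 60 mm wide sides. Behind it the inked lino (65 mm), then 29 mm of bare head under the bar. It slides easily (friction 0.35, varies).
- lino: The inked lino face on the block, 65 x 50 mm, 4.5 mm thick, dark blue pattern on brown; it must not be touched. Origin: centre of its underside, on top of the board, 13.5 mm behind the block's origin; x and y as the block's.
- block_front (a point): Middle of the upper edge of the block's bare front end (block x = -75 mm, 8 mm above its underside). At the start it lies 11 mm inside the jig's front edge.
- jig_front (a point): Middle of the jig's open front edge, at the height of the bearers' tops (jig x = -110 mm, 20 mm above the bench).
- sheet: Yellow pad of old pages for wash-up, 230 x 180 mm, 3 mm thick, fixed to the bench. Origin: centre of its underside; x along its 230 mm length.
- ink_tin: Bystander: ink tin, 75 mm across, 85 mm high. Origin: centre of its base.
- baren: Bystander: pale grey-green hand baren, disc 104 mm across with a bridge handle, 50 mm high. Origin: centre of its underside.
- brayer: Bystander: ink roller with a dark wooden handle, 180 mm long in x, 110 mm wide, 34 mm high. Origin: under its middle.
- spoon: Bystander: wooden spoon, 250 mm long.
- palette_knife: Bystander: ink palette knife with a wooden handle, 220 mm long. Origin: under its middle.
- tape: Bystander: blue roll of tape, 96 mm across, 25 mm high.
- cleaner: Bystander: white bottle with a green label, 60 mm across, 160 mm high.
- spare_block: Bystander: another block, red, 120 x 80 x 13 mm; not the one in the jig.
Mind the look-alikes: they are no part of the job. What is shaped like the block but green is not meant.

How it is judged:
By the outcome, as a careful person would: the job done as asked, in the order asked, and still so for the second after the job is handed in, with the robot touching nothing.
It also fails if it takes over 67 s, if anything falls off the work surface, if the arm or the gripper's body presses on something with over 40 N, if the wrist force passes 120 N, or if a joint passes its speed limit or range.

ROBOT

A 7-joint arm with a two-finger parallel gripper is mounted at the origin on the work surface. World frame = base frame: x ahead of the robot, y to its left, z up, the work surface at z = 0. Lengths are in mm, angles in rad, forces in N, time in s.
With the tool pointing down it reaches from about 425 to 925 mm from the base axis. Payload 6.8 kg.
Tool frame: the origin (TCP) lies at the very end of the fingers, on their centre line; the grasp point (between the pads) lies 19 mm behind it; z points along the fingers, y is the line along which they close (so a half turn about z gives the same grasp; the last joint's range is limited). The gripper opens to 88 mm and grips with 3 to 60 N. Pads are 20 mm wide; open, the fingers measure 115 mm over their backs; the gripper's body (75 mm by 178 mm) begins 61 mm behind the grasp point.
Start: joints at [-1.24, 0.477, 0.022, 1.555, -0.011, 1.109, -0.083], TCP at [286.775, 611.071, 222.664] pointing down, gripper open.
Joint ranges: [-2.96, 2.96], [-0.34, 2.1], [-1.41, 1.46], [0.24, 2.44], [-1.37, 4.51], [0.17, 1.92], [-2.96, 2.96]. Speed limits (rad/s): [2.39, 2.39, 3.14, 3.14, 3.14, 3.14, 3.14].

INTERFACE

Orientations are given as a rotation vector (axis times angle).
In Python, from workcell import manip gives the robot as it stands. The module is installed in compiled form; this text tells all that it offers.
- The arm moves only by the tool play_rows, never from a script. Its argument "series" is a list that holds one entry, the list of rows, each a list of 5 numbers: the closure, from 0 (fully open) to 1 (shut), then the shift along the tool's x, y, z in mm, then the turn about the tool's z in degrees. A call has 1 to 20 rows; each row shifts and turns the commanded pose from where the row before left it, along the tool's axes as they then stand; what a row does not reach is not made up. A row lasts 1/12 s, in which the tool goes at most 41.7 mm and 7.16 degrees, less where a joint would pass 70% of its speed; a pose out of reach is approached as far as the arm can. A call is refused whole if a number of a shift passes 41.7 or a number of a turn 7.16, either way. A call with a gripper value outside its range is refused whole. The fingers move at their own pace and stop on an object; "squeeze" is the grip in N (left out, the last holds). Time passes only in rows, so rows that do not move let the fingers close. It gives the time, the measured TCP pose, the force, the opening and the grip force at its end, in the units of the state.
- manip.state(): the state, without advancing time (a new reading comes with each control period).
- manip.grab_frame(name): name is "scene" or "top" or "wrist"; returns the picture (400x640x3 uint8, red, green, blue); there is no depth.
- manip.camera_params(name): a dict with "fovy" (degrees; the focal length in pixels is half the picture's height over the tangent of half this angle, whatever the lens; pixels are square), "cx", "cy" (the principal point, pixels), "R" (3x3) and "t" (3): a world point X has camera coordinates R X + t. Camera axes: x right, y down, z forward; pixel columns grow to the right and rows downward; lengths in mm; the calibration is good to about 2 mm. A picture is of the moment at which its call begins: read the wrist's pose just before it. camera_params takes no time and is no camera call; for the wrist camera it gives the pose at the moment of the call.
- manip.job_done(): hands the job in; it is judged then, once.
Trained networks look in the newest picture that a camera, given by its name, has taken for a name from the list of things; names that differ only in an ending like _2 or _b are one class to them, and where a whole thing is asked for, a point or a joint stands for the part that bears it (a point fixed in the world has none). Each returns a list of dicts, best first, with "score" (0 to 1); they miss things now and then, are a little off and sometimes report something else, mostly with a low value. They report only what shows in the picture. A call takes as long as a camera call. They do not tell look-alikes from the thing itself.
- manip.look_for(name, camera): "bbox" ([left, top, right, bottom] in pixels, round what is visible of it).
- manip.pinpoint(name, camera): "centre" ([column, row] in pixels: a listed point, or the origin of a listed thing).
The state is a dict: "time_s": time; "joint_pos": joint angles; "joint_vel": joint speeds; "effort": joint torques, N m; "eef_pos": TCP position; "orientation": TCP orientation; "wrist_force": force on the tool from outside, world axes, zero at the start; "moment": the same for the moment, N m; "grip_width": finger opening in mm; "gripper_force": force on a finger pad.
Only numpy, scipy, OpenCV 4.12 (cv2) and the standard library are available. Lean on these libraries where they do the work, as an engineer would, in place of code of your own. Each camera call takes 0.05 s, during which the arm holds its last target. There are 200 camera calls.

## Working session

There is one attempt and no reset: what is moved stays moved. The work goes in short steps, Python scripts to look and compute and a tool call to move; the robot and the scene stay as the last step left them, time stands still between calls to the robot, and variables do not carry over. Pictures are saved under pics/ and viewed, at most 13 in all, crops included, and the job is handed in when it is done.

Besides the shell and the picture viewer there is one more tool, called by a JSON object that holds its "api" and its "payload", one argument or row to a line. play_rows: Moves the arm, as the interface text tells. Its arguments: {"type":"object","properties":{"series":{"type":"array"},"squeeze":{"type":"number"}},"required":["series"]}

```bash
mkdir -p pics; cat > h.py <<'E'
import numpy as np, cv2
from workcell import manip
from scipy.spatial.transform import Rotation as Ro
def ray(px,cam,P=None):
    p=P or manip.camera_params(cam); R=np.array(p["R"]);t=np.array(p["t"])
    f=200/np.tan(np.radians(p["fovy"])/2)
    d=R.T@np.array([(px[0]-p["cx"])/f,(px[1]-p["cy"])/f,1]); return -R.T@t,d
def onz(px,cam,z,P=None):
    o,d=ray(px,cam,P); return o+d*(z-o[2])/d[2]
def proj(X,cam,P=None):
    p=P or manip.camera_params(cam); c=np.array(p["R"])@np.array(X)+np.array(p["t"])
    f=200/np.tan(np.radians(p["fovy"])/2); return [p["cx"]+f*c[0]/c[2],p["cy"]+f*c[1]/c[2]]
def snap(cam,name):
    im=np.array(manip.grab_frame(cam)); cv2.imwrite("pics/"+name,im[:,:,::-1]); return im
E
python3 - <<'E'
from h import *
np.set_printoptions(precision=1,suppress=True)
s=manip.state(); print(s["eef_pos"],s["orientation"],s["time_s"])
snap("top","top0.png")
for n,z in [("jig",0),("clamp_grip",26),("clamp_hinge",26),("block",12),("lino",20),("block_front",20),("jig_front",20),("sheet",0),("ink_tin",0),("baren",0),("brayer",0),("spoon",0),("palette_knife",0),("tape",0),("cleaner",0),("spare_block",0)]:
    for r in manip.pinpoint(n,"top")[:3]: print(n,round(r["score"],2),np.array(r["centre"]),onz(r["centre"],"top",z))
snap("scene","scene0.png")
for n,z in [("jig",0),("clamp_grip",26),("clamp_hinge",26),("block_front",20),("jig_front",20),("sheet",0)]:
    for r in manip.pinpoint(n,"scene")[:2]: print(n,round(r["score"],2),np.array(r["centre"]),onz(r["centre"],"scene",z))
print(manip.state()["time_s"])
E
```

```text
[286.5 610.5 221.7] [-0.7 -3.1  0. ] 0.0
jig 0.59 [374.  195.9] [ 554.6 -148.6    0. ]
clamp_grip 0.65 [403.9 189.8] [ 571.5 -238.3   26. ]
clamp_hinge 0.61 [408.7 173.1] [ 623.3 -253.4   26. ]
block 0.95 [374.5 208. ] [ 515.9 -149.    12. ]
block 0.92 [268.1 278.9] [295.  180.4  12. ]
lino 0.67 [373.8 201.7] [ 534.9 -146.2   20. ]
lino 0.63 [264.3 273. ] [313.8 191.3  20. ]
block_front 0.96 [370.3 227.1] [ 456.4 -135.1   20. ]
block_front 0.75 [276. 299.] [234.7 154.4  20. ]
block_front 0.41 [439.8 282.3] [ 288.9 -346.3   20. ]
jig_front 0.63 [369.1 228.3] [ 452.7 -131.4   20. ]
sheet 0.55 [281.4 197.2] [549.9 142.7   0. ]
ink_tin 0.98 [198.9 203.5] [529.4 404.4   0. ]
ink_tin 0.59 [280.7 196.2] [553.1 145.    0. ]
baren 0.74 [330.6 126.8] [774.5 -11.8   0. ]
brayer 0.57 [474.3 214.5] [ 497.1 -460.     0. ]
spoon 0.94 [199.4 262.3] [344.3 399.1   0. ]
tape 0.66 [238.8 139.4] [734.3 280.5   0. ]
tape 0.53 [476.7 212.8] [ 502.4 -467.5    0. ]
cleaner 0.64 [206.8 152.2] [693.2 382.3   0. ]
spare_block 0.65 [450.  145.2] [ 715.2 -387.7    0. ]
jig 0.73 [272.3 222.2] [ 551.5 -144.8   -0. ]
clamp_grip 0.71 [242.4 213. ] [ 564.4 -236.    26. ]
clamp_hinge 0.86 [232.5 223.3] [ 618.6 -244.9   26. ]
block_front 0.9 [288.  199.6] [ 452.  -126.1   20. ]
block_front 0.63 [384.5 181.2] [258.7 158.5  20. ]
jig_front 0.63 [287.4 196.6] [ 437.  -133.1   20. ]
jig_front 0.5 [189.4 197. ] [ 527.8 -436.2   20. ]
sheet 0.83 [364.2 242.3] [564.  145.8   0. ]
sheet 0.49 [275.6 212.8] [ 504.4 -150.7    0. ]
1.2
```

View pics/top0.png

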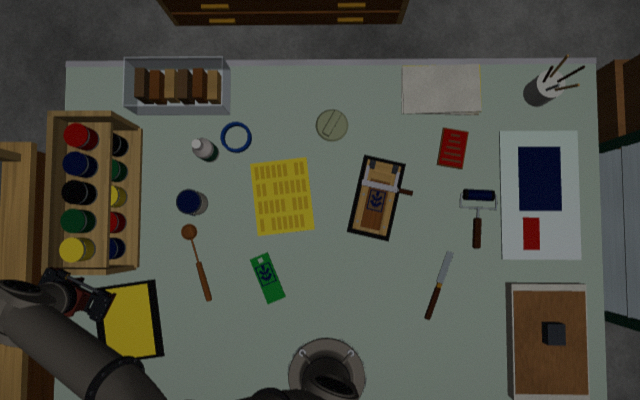

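View pics/scene0.png

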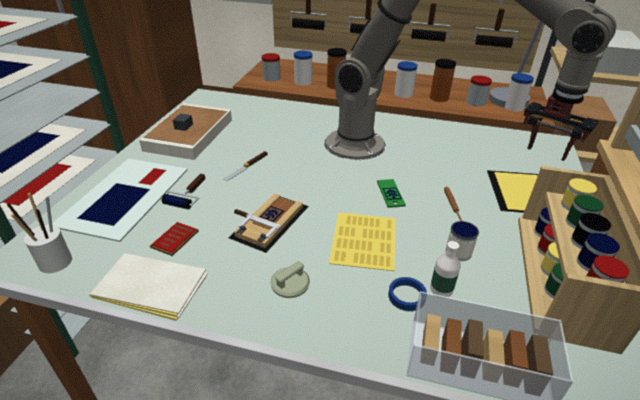

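The top view shows the jig near px (377,197) with the block inside, its front end facing down-image. The printed yellow sheet is at (282,197). The green look-alike is at (268,279) and a framed yellow pad at (130,320). The scene view agrees.

```bash
cat >> h.py <<'E'
np.set_printoptions(precision=2,suppress=True)
def tool():
    s=manip.state(); return np.array(s["eef_pos"]),Ro.from_rotvec(s["orientation"]).as_matrix(),s
def togo(target,ydeg):
    """shift in tool axes to target, then turn about tool z so tool y points to world angle ydeg (mod 180)"""
    p,R,s=tool(); a=np.degrees(np.arctan2(R[1,1],R[0,1])); d=(a-ydeg+90)%180-90
    print("shift",R.T@(np.array(target)-p),"turn",round(d,2),"yang",round(a,2),"j7",s["joint_pos"][6],"t",s["time_s"])
E
python3 - <<'E'
from h import *
p,R,s=tool(); print(p,R)
P=manip.camera_params("wrist"); Rc=np.array(P["R"]); c=-Rc.T@np.array(P["t"])
print("cam in tool",R.T@(c-p),"fwd",R.T@Rc[2],"right",R.T@Rc[0],P["fovy"])
im=cv2.imread("pics/top0.png"); hsv=cv2.cvtColor(im,cv2.COLOR_BGR2HSV)
m=cv2.inRange(hsv,(22,120,100),(35,255,255))[150:245,240:325]
c=max(cv2.findContours(m,0,2)[0],key=cv2.contourArea); r=cv2.minAreaRect(c); print(r)
b=cv2.boxPoints(r)+[240,150]; print(np.array([onz(x,"top",3) for x in b]))
m=cv2.inRange(im,(0,0,0),(45,45,45))[145:250,340:415]
c=max(cv2.findContours(m,0,2)[0],key=cv2.contourArea); r=cv2.minAreaRect(c); print(r)
b=cv2.boxPoints(r)+[340,145]; print(np.array([onz(x,"top",1) for x in b]))
togo([540,-170,260],-13.5)
E
```

```text
[286.77 611.07 222.69] [[-0.91  0.42  0.  ]
 [ 0.42  0.91  0.  ]
 [ 0.    0.   -1.  ]]
cam in tool [  79.34    0.36 -162.97] fwd [-0.28  0.    0.96] right [ 0.  1. -0.] 71.46750091457562
((41.68403625488281, 46.08735656738281), (72.51423645019531, 57.081390380859375), 83.38654327392578)
[[656.98 245.8    3.  ]
 [677.96  66.1    3.  ]
 [450.64  38.59   3.  ]
 [429.37 216.44   3.  ]]
((42.04322052001953, 54.00982666015625), (55.31663131713867, 78.63117218017578), 12.804265975952148)
[[ 443.54  -61.97    1.  ]
 [ 685.4  -116.78    1.  ]
 [ 646.5  -285.84    1.  ]
 [ 406.09 -229.74    1.  ]]
shift [-561.08 -599.48  -37.36] turn 78.36 yang 64.86 j7 -0.08308759080536278 t 1.2
```

{"api": "play_rows", "payload": {
  "series": [
    [[0.3,-14,-13.5,-1],[0.3,-28,-27,-1.4,0]]
  ]
}}

```text
schema error: expected 5 numbers
```

{"api": "play_rows", "payload": {
  "series": [
    [[0.3,-14,-13.5,-1.4,0],[0.3,-28,-27.2,-1.4,0],[0.3,-28,-27.2,-1.4,0],[0.3,-28,-27.2,-1.4,0],[0.3,-28,-27.2,-1.4,0],[0.3,-28,-27.2,-1.4,0],[0.3,-28,-27.2,-1.4,0],[0.3,-28,-27.2,-1.4,0],[0.3,-28,-27.2,-1.4,0],[0.3,-28,-27.2,-1.4,0],[0.3,-28,-27.2,-1.4,0],[0.3,-28,-27.2,-1.4,0],[0.3,-28,-27.2,-1.4,0],[0.3,-28,-27.2,-1.4,0],[0.3,-28,-27.2,-1.4,0],[0.3,-28,-27.2,-1.4,0],[0.3,-28,-27.2,-1.4,0],[0.3,-28,-27.2,-1.4,0],[0.3,-28,-27.2,-1.4,0],[0.3,-28,-27.2,-1.4,0]]
  ]
}}

```text
time_s: 2.87
eef_pos: [556.2, -102.8, 251.0]
orientation: [0.683, 3.066, 0.001]
wrist_force: [1.5, 0.0, 1.0]
grip_width: 61.0
gripper_force: 0.0
```

{"api": "play_rows", "payload": {
  "series": [
    [[0.3,-7,-7,0,6],[0.3,0,0,0,7.1],[0.3,0,0,0,7.1],[0.3,0,0,0,7.1],[0.3,0,0,0,7.1],[0.3,0,0,0,7.1],[0.3,0,0,0,7.1],[0.3,0,0,0,7.1],[0.3,0,0,0,7.1],[0.3,0,0,0,7.1],[0.3,0,0,0,7.1],[0.3,0,0,0,1.4],[0.3,0,0,0,0]]
  ]
}}

```text
time_s: 3.95
eef_pos: [559.1, -110.1, 250.7]
orientation: [2.466, 1.947, -0.0]
wrist_force: [-0.5, -0.9, -0.3]
grip_width: 61.0
gripper_force: 0.0
```

```bash
python3 - <<'E'
from h import *
p,R,s=tool(); print(p,s["orientation"],s["wrist_force"],s["grip_width"])
P=manip.camera_params("wrist")
snap("wrist","w1.png")
for n,z in [("jig",0),("clamp_grip",26),("clamp_hinge",26),("block",12),("lino",20),("block_front",20),("jig_front",20)]:
    for r in manip.pinpoint(n,"wrist")[:2]: print(n,round(r["score"],2),np.array(r["centre"]),onz(r["centre"],"wrist",z,P))
print(manip.state()["time_s"])
E
```

```text
[ 559.15 -110.07  250.66] [ 2.47  1.95 -0.  ] [-0.5  -0.9  -0.27] 61.043902702898706
clamp_grip 0.96 [343.1 250.8] [ 561.37 -237.22   26.  ]
block 0.9 [307.1 201.3] [ 525.28 -150.8    12.  ]
lino 0.74 [316.6 198.5] [ 541.06 -147.5    20.  ]
lino 0.24 [249.9 203. ] [ 442.89 -131.3    20.  ]
block_front 0.65 [255.1 203.1] [ 450.37 -133.24   20.  ]
jig_front 0.93 [248.4 202.4] [ 441.   -129.88   20.  ]
4.35
```

View pics/w1.png

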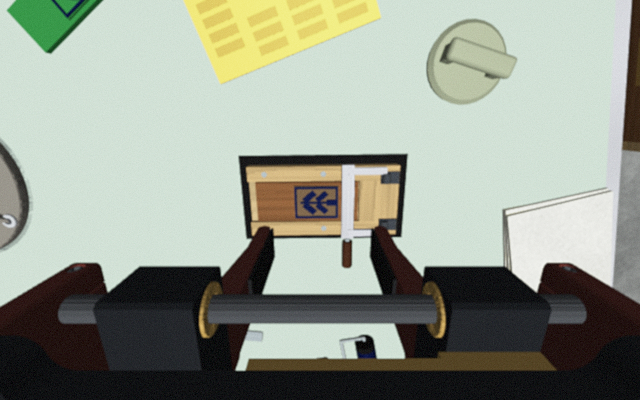

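The wrist view shows the jig mat with corners near (240,156), (407,154), (401,238) and (247,238). The bar crosses at x≈347, the grip is at (347,253), and the block's bare front is at (255,203).

```bash
python3 - <<'E'
from h import *
P=manip.camera_params("wrist")
im=cv2.imread("pics/w1.png")
m=cv2.inRange(im,(0,0,0),(60,60,60))[145:245,225:420]
# outer mat edges: fit lines
def fit(pts): 
    w=np.array([onz(q,"wrist",1,P)[:2] for q in pts]); v=cv2.fitLine(w.astype(np.float32),cv2.DIST_HUBER,0,.01,.01).ravel(); return v
top=[(c+225,145+np.argmax(m[:,c]>0)-.5) for c in range(25,172,4)]
bot=[(c+225,145+99-np.argmax(m[::-1,c]>0)+.5) for c in list(range(48,110,4))]
lef=[(225+np.argmax(m[r]>0)-.5,145+r) for r in range(20,85,4)]
rig=[(225+194-np.argmax(m[r,::-1]>0)+.5,145+r) for r in range(20,75,4)]
for n,q in zip("tblr",(top,bot,lef,rig)):
    v=fit(q); print(n,v,np.degrees(np.arctan2(v[1],v[0])), q[0],q[-1])
L=[fit(q) for q in (top,bot,lef,rig)]
def X(a,b):
    s=np.linalg.solve(np.array([[a[0],-b[0]],[a[1],-b[1]]]),b[2:]-a[2:]); return a[2:]+s[0]*a[:2]
C=np.array([X(L[0],L[2]),X(L[0],L[3]),X(L[1],L[3]),X(L[1],L[2])]); print(C,C.mean(0),[np.linalg.norm(C[i]-C[i-1]) for i in range(4)])
E
```

```text
t [  0.98  -0.22 556.58 -88.68] -12.735673 (250, np.float64(156.5)) (394, np.float64(154.5))
b [   0.98   -0.21  504.24 -211.4 ] -12.045339 (273, np.float64(238.5)) (333, np.float64(236.5))
l [   0.22    0.98  427.92 -128.01] 77.36126 (np.float64(239.5), 165) (np.float64(246.5), 229)
r [   0.23    0.97  671.95 -172.56] 76.7635 (np.float64(405.5), 165) (np.float64(401.5), 217)
[[ 442.52  -62.9 ]
 [ 684.86 -117.67]
 [ 655.23 -243.62]
 [ 413.56 -192.05]] [ 549.04 -154.06] [np.float32(132.35219), np.float32(248.4447), np.float32(129.37971), np.float32(247.10788)]
```

```bash
python3 - <<'E'
from h import *
togo([564,-239.5,110],-12.7)
E
```

```text
shift [-124.43   34.97  140.65] turn -0.81 yang -13.51 j7 0.08285492473160365 t 4.35
```

{"api": "play_rows", "payload": {
  "series": [
    [[0,-12.5,3.5,14,-0.8],[0,-22.4,6.3,25.3,0],[0,-22.4,6.3,25.3,0],[0,-22.4,6.3,25.3,0],[0,-22.4,6.3,25.3,0],[0,-22.4,6.3,25.3,0],[0,0,0,0,0],[0,0,0,0,0]]
  ]
}}

```text
time_s: 5.02
eef_pos: [564.2, -240.7, 108.8]
orientation: [-2.455, -1.957, 0.004]
wrist_force: [0.7, 0.4, 0.8]
grip_width: 88.0
gripper_force: 0.0
```

```bash
python3 - <<'E'
from h import *
P=manip.camera_params("wrist")
snap("wrist","w2.png")
for n,z in [("clamp_grip",26),("clamp_hinge",26),("jig_front",20),("block_front",20)]:
    for r in manip.pinpoint(n,"wrist")[:2]: print(n,round(r["score"],2),np.array(r["centre"]),onz(r["centre"],"wrist",z,P))
for r in manip.look_for("clamp_grip","wrist")[:2]: print(r)
p,R,s=tool(); print(p,s["time_s"]); togo([565.6,-241.8,10],-12.7)
print("exp grip px",proj([565.6,-241.8,26],"wrist",P))
E
```

```text
clamp_grip 0.93 [325.3 199.9] [ 566.72 -238.3    26.  ]
jig_front 0.71 [156.4 109.7] [ 441.68 -127.88   20.  ]
{'bbox': [312.1, 35.4, 396.9, 225.9], 'score': 0.69}
[ 566.61 -238.31  111.27] 5.3167
shift [ -3.7   -0.42 101.27] turn 0.07 yang -12.63 j7 0.4439349113993569 t 5.3167
exp grip px [np.float64(324.952989070995), np.float64(203.66466614111133)]
```

View pics/w2.png

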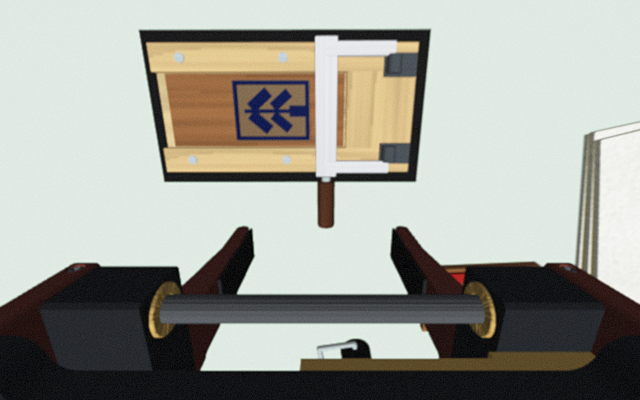

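The view shows the grip centred at about (325,204), where the jig fit predicts it, with the fingers straddling it. I'll descend and close.

{"api": "play_rows", "payload": {
  "series": [
    [[0,-1.7,-0.4,20,0],[0,-1,0,30,0],[0,-1,0,30,0],[0,0,0,20,0],[0.6,0,0,0,0],[1,0,0,0,0],[1,0,0,0,0],[1,0,0,0,0],[1,0,0,0,0],[1,0,0,0,0],[1,0,0,0,0],[1,0,0,0,0]]
  ],
  "squeeze": 15
}}

```text
time_s: 6.32
eef_pos: [564.6, -243.0, 10.6]
orientation: [2.454, 1.961, 0.001]
wrist_force: [0.3, -0.1, -0.8]
grip_width: 38.1
gripper_force: 0.0
```

```bash
python3 - <<'E'
from h import *
p,R,s=tool(); print(p,s["wrist_force"],s["grip_width"],s["gripper_force"],R[:,2])
togo([565.6,-241.8,10],-12.7)
c=np.array([565.6,-241.8,10]); u=np.array([np.cos(np.radians(-12.7)),np.sin(np.radians(-12.7)),0])
th=np.linspace(0,1.9,15); x=54.5*(1-np.cos(th)); z=54.5*np.sin(th)
print(np.c_[np.diff(x),-np.diff(z)])
E
```

```text
[ 564.63 -242.97   10.59] [ 0.32 -0.08 -0.76] 38.11987783545077 0.0 [ 0. -0. -1.]
shift [1.36 0.68 0.59] turn -0.04 yang -12.74 j7 0.5267179839836693 t 6.3167
[[ 0.5  -7.37]
 [ 1.49 -7.24]
 [ 2.46 -6.97]
 [ 3.38 -6.57]
 [ 4.24 -6.05]
 [ 5.02 -5.43]
 [ 5.71 -4.7 ]
 [ 6.29 -3.88]
 [ 6.76 -2.99]
 [ 7.1  -2.05]
 [ 7.31 -1.07]
 [ 7.39 -0.07]
 [ 7.33  0.93]
 [ 7.14  1.91]]
```

{"api": "play_rows", "payload": {
  "series": [
    [[1,0,0,0,0],[1,0,0,0,0],[1,0,0,0,0],[1,0,0,0,0],[1,0,0,0,0],[1,0,0,0,0]]
  ]
}}

```text
time_s: 6.82
eef_pos: [566.5, -243.5, 10.6]
orientation: [2.451, 1.959, 0.003]
wrist_force: [5.2, -1.4, -1.8]
grip_width: 15.3
gripper_force: 15.0
```

{"api": "play_rows", "payload": {
  "series": [
    [[1,0,0.5,-7.4,0],[1,0,1.5,-7.2,0],[1,0,2.5,-7,0],[1,0,3.4,-6.6,0],[1,0,4.2,-6,0],[1,0,5,-5.4,0],[1,0,5.7,-4.7,0],[1,0,0,0,0]]
  ]
}}

```text
time_s: 7.48
eef_pos: [582.6, -247.1, 54.6]
orientation: [-2.448, -1.955, 0.006]
wrist_force: [-12.0, 3.6, 9.5]
grip_width: 15.7
gripper_force: 15.0
```

{"api": "play_rows", "payload": {
  "series": [
    [[1,0,4.5,-6,0],[1,0,6,-4,0],[1,0,7,-2.5,0],[1,0,7.3,-1,0],[1,0,0,0,0]]
  ]
}}

```text
time_s: 7.9
eef_pos: [610.8, -253.9, 68.9]
orientation: [-2.454, -1.96, 0.001]
wrist_force: [-3.6, 0.4, 6.9]
grip_width: 15.7
gripper_force: 15.0
```

```bash
python3 - <<'E'
from h import *
p,R,s=tool(); print(p,s["wrist_force"],s["grip_width"],s["gripper_force"])
print("target shift for 1.9"); togo(np.array([565.6,-241.8,10])+[0,0,51.6]+72.1*np.array([.9755,-.2198,0]),-12.7)
E
```

```text
[ 610.81 -253.89   68.9 ] [-3.6   0.37  6.87] 15.66526513848908 14.999671876430511
target shift for 1.9
shift [ 1.88 25.34  7.28] turn -0.05 yang -12.75 j7 0.4638436246613922 t 7.9
```

{"api": "play_rows", "payload": {
  "series": [
    [[1,0,7,-1,0],[1,0,7,0.5,0],[1,0,7,1.5,0],[1,0,6,2,0],[1,0,0,0,0],[1,0,0,0,0]]
  ]
}}

```text
time_s: 8.4
eef_pos: [638.1, -260.3, 64.8]
orientation: [2.453, 1.96, 0.0]
wrist_force: [0.0, -3.0, -0.2]
grip_width: 15.6
gripper_force: 15.0
```

```bash
python3 - <<'E'
from h import *
p,R,s=tool(); print(p,s["wrist_force"],s["grip_width"],s["gripper_force"])
snap("scene","s1.png")
print(manip.pinpoint("clamp_grip","scene"))
u=np.array([.9755,-.2198,0]);h=np.array([565.6,-241.8,26])+54.5*u
for th in (1.5,1.7,1.9): print(th,proj(h+54.5*np.array([-np.cos(th)*u[0],-np.cos(th)*u[1],np.sin(th)]),"scene"))
im=cv2.imread("pics/s1.png"); cv2.imwrite("pics/s1c.png",cv2.resize(im[150:280,190:340],None,fx=4,fy=4))
togo(np.array([565.6,-241.8,10])+[0,0,51.6]+72.1*u,-12.7)
E
```

```text
[ 638.09 -260.26   64.84] [ 0.01 -3.01 -0.16] 15.570223723992314 14.999827444553375
[{'centre': [191.1, 197.3], 'score': 0.16}]
1.5 [np.float64(228.4919340902796), np.float64(207.71073953648835)]
1.7 [np.float64(226.21472806596927), np.float64(209.80208107685985)]
1.9 [np.float64(224.05759359163272), np.float64(212.45169988805586)]
shift [ 2.05 -2.38  3.38] turn -0.06 yang -12.76 j7 0.45368796484267027 t 8.5
```

View pics/s1c.png

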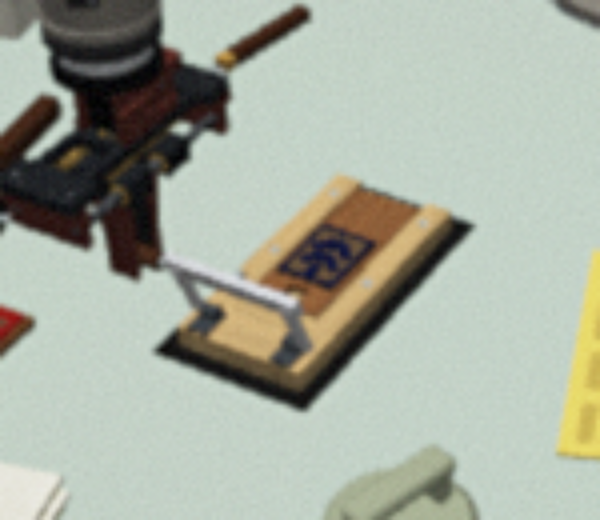

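The bar stands up just past vertical, still held by the fingers near crop px (150,260). I'll release and rise.

{"api": "play_rows", "payload": {
  "series": [
    [[0.8,0,0,0,0],[0.5,0,0,0,0],[0.3,0,0,0,0],[0.3,0,0,0,0],[0.3,0,0,0,0],[0.3,0,0,0,0],[0.3,0,0,-15,0],[0.3,0,0,-35,0],[0.3,0,0,-35,0],[0.3,0,0,-15,0],[0.3,0,0,0,0]]
  ]
}}

```text
time_s: 9.42
eef_pos: [639.5, -261.2, 171.0]
orientation: [2.449, 1.956, 0.007]
wrist_force: [0.4, -0.3, 0.4]
grip_width: 61.7
gripper_force: 0.0
```

```bash
python3 - <<'E'
from h import *
p,R,s=tool(); print(p,s["wrist_force"],s["grip_width"])
J=np.array([549,-154.,0]);u=np.array([.9755,-.2198,0])
snap("scene","s2.png");im=cv2.imread("pics/s2.png"); cv2.imwrite("pics/s2c.png",cv2.resize(im[150:280,190:340],None,fx=4,fy=4))
togo(J-72*u+[0,0,150],77.3)
E
```

```text
[ 639.53 -261.19  170.99] [ 0.41 -0.25  0.43] 61.68815996072701
shift [  83.81 -182.81   17.34] turn 89.94 yang -12.76 j7 0.40127879131628985 t 9.4667
```

View pics/s2c.png

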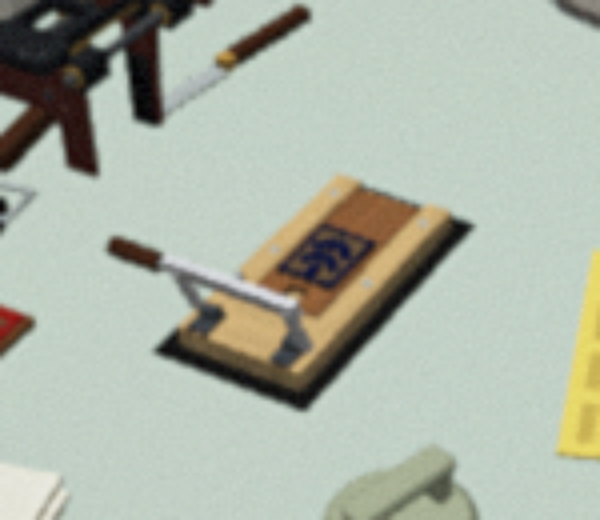

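The bar stands open with the grip free and the fingers clear. Next I'll move over the bare front with the fingers shut.

{"api": "play_rows", "payload": {
  "series": [
    [[1,14,-30.4,3,0],[1,14,-30.4,3,0],[1,14,-30.4,3,0],[1,14,-30.4,3,0],[1,14,-30.4,3,0],[1,14,-30.8,3,0],[1,0,0,0,-7],[1,0,0,0,-7],[1,0,0,0,-7],[1,0,0,0,-7],[1,0,0,0,-7],[1,0,0,0,-7],[1,0,0,0,-7],[1,0,0,0,-7],[1,0,0,0,-7],[1,0,0,0,-7],[1,0,0,0,-7],[1,0,0,0,-7],[1,0,0,0,-6],[1,0,0,0,0]]
  ]
}}

```text
time_s: 11.13
eef_pos: [476.4, -137.0, 146.2]
orientation: [-0.343, -3.121, -0.0]
wrist_force: [-0.1, -0.6, 1.0]
grip_width: 0.2
gripper_force: 0.0
```

```bash
python3 - <<'E'
from h import *
p,R,s=tool(); print(p,s["wrist_force"],s["grip_width"])
P=manip.camera_params("wrist"); snap("wrist","w3.png")
J=np.array([549,-154.,0]);u=np.array([.9755,-.2198,0]);v=np.array([.2198,.9755,0])
for n,z,q in [("jig_front",20,-110),("block_front",20,-99),("lino",20,-10.5)]:
    X=J+q*u+[0,0,z]
    for r in manip.pinpoint(n,"wrist")[:1]: print(n,round(r["score"],2),np.array(r["centre"]),onz(r["centre"],"wrist",z,P),"exp",X,proj(X,"wrist",P))
togo(J-74*u+[0,0,40],77.3)
E
```

```text
[ 476.44 -136.97  146.22] [-0.13 -0.56  0.96] 0.21343032118045838
jig_front 0.74 [322.2 158.9] [ 442.52 -128.41   20.  ] exp [ 441.69 -129.82   20.  ] [np.float64(320.7028271481839), np.float64(158.42597523282208)]
block_front 0.79 [321.6 168. ] [ 451.75 -131.1    20.  ] exp [ 452.43 -132.24   20.  ] [np.float64(320.68411090453105), np.float64(168.84650263080582)]
shift [ -0.01  -0.69 106.63] turn -0.2 yang 77.1 j7 1.6284495901436344 t 11.3333
```

View pics/w3.png

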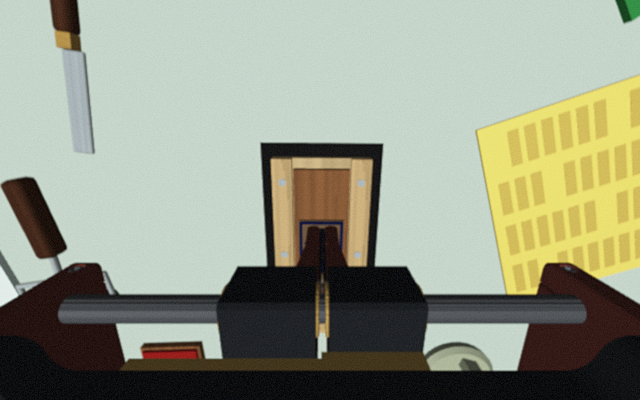

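The wrist view shows the block front edge at about (321,168) and the jig front at (321,158), as predicted. The shut fingertips are above the centreline. Descending.

{"api": "play_rows", "payload": {
  "series": [
    [[1,0,0,20,0.2],[1,0,0,35,0],[1,0,0,35,0],[1,0,0,20,0],[1,0,0,6,0],[1,0,0,3,0],[1,0,0,0,0]]
  ]
}}

```text
time_s: 11.92
eef_pos: [477.6, -137.3, 28.1]
orientation: [-0.355, -3.121, 0.0]
wrist_force: [-0.0, 1.3, 0.3]
grip_width: 0.3
gripper_force: 0.0
```

```bash
python3 - <<'E'
from h import *
J=np.array([549,-154.,0]);u=np.array([.9755,-.2198,0])
p,R,s=tool(); print(p,s["wrist_force"]); togo(J-74*u+[0,0,20],77.3)
E
```

```text
[ 477.6  -137.29   28.13] [-0.01  1.27  0.28]
shift [ 0.67 -0.6   8.13] turn -0.29 yang 77.01 j7 1.720984957297393 t 11.9167
```

{"api": "play_rows", "payload": {
  "series": [
    [[1,0,0,2,0],[1,0,0,2,0],[1,0,0,2,0],[1,0,0,0,0]]
  ]
}}

```text
time_s: 12.25
eef_pos: [477.7, -137.1, 22.3]
orientation: [0.354, 3.121, 0.0]
wrist_force: [0.8, -0.1, -0.5]
grip_width: 0.5
gripper_force: 0.0
```

{"api": "play_rows", "payload": {
  "series": [
    [[1,0,0,1,0],[1,0,0,1,0],[1,0,0,0,0]]
  ]
}}

```text
time_s: 12.5
eef_pos: [477.7, -137.2, 20.4]
orientation: [0.354, 3.121, 0.0]
wrist_force: [-0.8, 0.7, 5.1]
grip_width: 0.8
gripper_force: 2.6
```

{"api": "play_rows", "payload": {
  "series": [
    [[1,0,0,0.4,0],[1,2,0,0,0],[1,3,0,0,0],[1,3,0,0,0],[1,3,0,0,0],[1,3,0,0,0],[1,3,0,0,0]]
  ]
}}

```text
time_s: 13.08
eef_pos: [462.5, -133.8, 20.4]
orientation: [0.354, 3.118, -0.001]
wrist_force: [1.4, -1.6, 6.4]
grip_width: 0.5
gripper_force: 2.9
```

```bash
python3 - <<'E'
from h import *
J=np.array([549,-154.,0]);u=np.array([.9755,-.2198,0])
p,R,s=tool(); print((p-J)@u,p,s["wrist_force"])
P=manip.camera_params("wrist"); snap("wrist","w4.png")
r=manip.pinpoint("block_front","wrist")[:1]
for q in r: X=onz(q["centre"],"wrist",20,P); print(q,X,(X-J)@u)
E
```

```text
-88.80018679833391 [ 462.53 -133.76   20.38] [ 1.39 -1.59  6.36]
{'centre': [322.2, 203.2], 'score': 0.63} [ 436.69 -126.98   20.  ] -115.50099640555317
```

The block follows the fingertip: front end now at jig x≈-115. I'll shift the contact back so that the press stays over the jig and the block can't tip.

{"api": "play_rows", "payload": {
  "series": [
    [[1,0,0,-3,0],[1,0,0,-3,0],[1,-5,0,0,0],[1,-6,0,0,0],[1,0,0,3,0],[1,0,0,2,0],[1,0,0,1,0],[1,0,0,0,0]]
  ]
}}

```text
time_s: 13.85
eef_pos: [472.2, -135.9, 20.3]
orientation: [0.354, 3.121, 0.001]
wrist_force: [-2.3, 1.4, 15.8]
grip_width: 0.7
gripper_force: 7.6
```

{"api": "play_rows", "payload": {
  "series": [
    [[1,2,0,0,0],[1,3,0,0,0],[1,3,0,0,0],[1,3,0,0,0],[1,3,0,0,0],[1,3,0,0,0],[1,3,0,0,0],[1,3,0,0,0],[1,3,0,0,0],[1,1,0,0,0],[1,0,0,0,0]]
  ]
}}

```text
time_s: 14.77
eef_pos: [447.3, -130.3, 20.3]
orientation: [0.354, 3.117, -0.001]
wrist_force: [2.0, -1.4, 9.6]
grip_width: 0.6
gripper_force: 4.6
```

```bash
python3 - <<'E'
from h import *
J=np.array([549,-154.,0]);u=np.array([.9755,-.2198,0])
p,R,s=tool(); print((p-J)@u,p,s["wrist_force"])
P=manip.camera_params("wrist"); snap("wrist","w5.png")
r=manip.pinpoint("block_front","wrist")[:1]
for q in r: X=onz(q["centre"],"wrist",20,P); print(q,X,(X-J)@u)
im=cv2.imread("pics/w5.png"); cv2.imwrite("pics/w5c.png",cv2.resize(im[80:330,220:420],None,fx=2.4,fy=2.4))
E
```

```text
-104.38451713587997 [ 447.33 -130.3    20.34] [ 2.01 -1.37  9.61]
{'centre': [321.5, 186.6], 'score': 0.79} [ 411.08 -121.56   20.  ] -141.67045999547443
```

View pics/w5c.png

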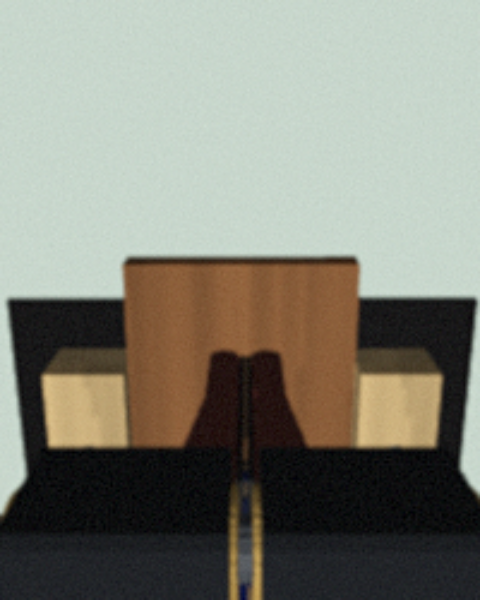

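The block overhangs the front by about 32 mm. It is centred and level, with the fingertips well clear of the lino. I'll rise, open and move to the overhang.

{"api": "play_rows", "payload": {
  "series": [
    [[1,0,0,-10,0],[0.5,0,0,-20,0],[0,0,0,-10,0],[0,7,-0.3,0,0],[0,8,-0.3,0,0],[0,7.5,-0.3,0,0],[0,0,0,0,0],[0,0,0,0,0],[0,0,0,0,0],[0,0,0,0,0],[0,0,0,0,0],[0,0,0,0,0],[0,0,0,0,0],[0,0,0,0,0],[0,0,0,0,0],[0,0,0,0,0]]
  ],
  "squeeze": 40
}}

```text
time_s: 16.2
eef_pos: [423.1, -125.6, 59.6]
orientation: [0.354, 3.122, -0.0]
wrist_force: [0.2, -0.0, 0.1]
grip_width: 87.3
gripper_force: 0.0
```

```bash
python3 - <<'E'
from h import *
J=np.array([549,-154.,0]);u=np.array([.9755,-.2198,0]);v=np.array([.2198,.9755,0])
p,R,s=tool(); print((p-J)@u,(p-J)@v,p,s["wrist_force"],s["grip_width"])
P=manip.camera_params("wrist"); snap("wrist","w6.png")
for n in ("block_front","jig_front"):
  for q in manip.pinpoint(n,"wrist")[:1]: X=onz(q["centre"],"wrist",20,P); print(n,q,(X-J)@u,(X-J)@v)
togo(J-127*u+[0,0,13],77.3)
E
```

```text
-129.01929395465262 0.01707670220497448 [ 423.13 -125.62   59.56] [ 0.21 -0.    0.07] 87.33413579751694
block_front {'centre': [321.9, 205.6], 'score': 0.56} -141.21769453029373 0.7152417404524982
shift [-2.08 -0.01 46.55] turn -0.24 yang 77.06 j7 1.6864876412420307 t 16.35
```

{"api": "play_rows", "payload": {
  "series": [
    [[0,-1,0,12,-0.2],[0,-1,0,15,0],[0,0,0,12,0],[0,0,0,5,0],[0,0,0,2.5,0],[0,0,0,0,0]]
  ]
}}

```text
time_s: 16.85
eef_pos: [424.8, -126.1, 12.8]
orientation: [-0.349, -3.121, 0.0]
wrist_force: [-0.4, -0.3, -0.1]
grip_width: 87.6
gripper_force: 0.0
```

{"api": "play_rows", "payload": {
  "series": [
    [[0.4,0,0,0,0],[0.4,0,0,0,0],[0.4,0,0,0,0],[0.4,0,0,0,0],[0.4,0,0,0,0],[0.4,0,0,0,0],[0.4,0,0,0,0]]
  ]
}}

```text
time_s: 17.43
eef_pos: [425.3, -126.0, 13.3]
orientation: [0.348, 3.122, 0.0]
wrist_force: [-0.7, 0.5, 4.9]
grip_width: 59.7
gripper_force: 40.0
```

{"api": "play_rows", "payload": {
  "series": [
    [[0.5,0,0,-2,0],[0.5,0,0,-4,0],[0.5,0,0,-6,0],[0.5,0,0,-8,0],[0.5,0,0,-10,0],[0.5,0,0,-10,0],[0.5,0,0,-10,0],[0.5,0,0,-10,0],[0.5,0,0,-8,0],[0.5,0,0,-4,0],[0.5,0,0,0,0]]
  ]
}}

```text
time_s: 18.35
eef_pos: [425.7, -126.1, 86.1]
orientation: [0.348, 3.12, 0.0]
wrist_force: [0.0, 0.1, -1.8]
grip_width: 59.9
gripper_force: 40.0
```

```bash
python3 - <<'E'
from h import *
p,R,s=tool(); print(p,s["wrist_force"],s["moment"],s["grip_width"],s["gripper_force"])
a=np.radians(6.9); S=np.array([553.7,141.7,0]); ux=np.array([np.cos(a),np.sin(a),0])
snap("scene","s3.png");im=cv2.imread("pics/s3.png"); cv2.imwrite("pics/s3c.png",cv2.resize(im[130:260,230:410],None,fx=4,fy=4))
togo(S-60.5*ux+[0,0,86],96.9)
E
```

```text
[ 425.74 -126.07   86.13] [ 0.01  0.08 -1.78] [0.1  0.14 0.01] 59.924996978799754 39.99555587768555
shift [ -9.23 269.03  -0.4 ] turn -19.63 yang 77.27 j7 1.6642116563511835 t 18.4
```

View pics/s3c.png

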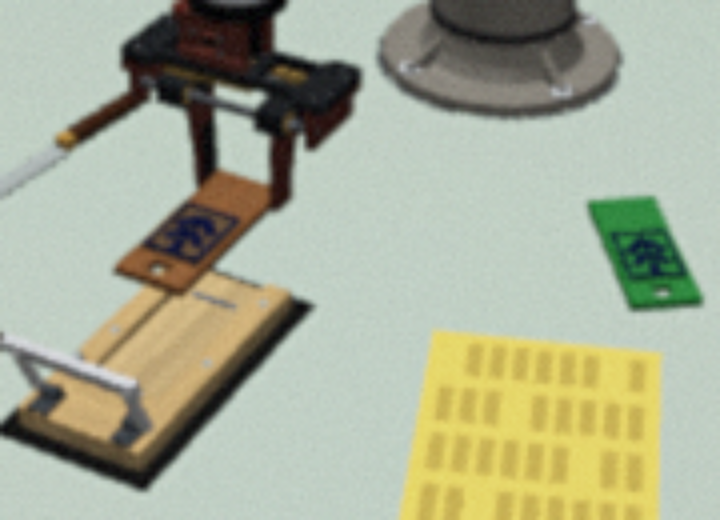

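The block hangs level in the grip with the face clean, and the bar is still open. Carrying it over the sheet.

{"api": "play_rows", "payload": {
  "series": [
    [[0.5,-0.5,12,0,0],[0.5,-0.9,25,0,0],[0.5,-0.9,27,0,0],[0.5,-0.9,28,0,0],[0.5,-1,28,0,0],[0.5,-1,28,0,0],[0.5,-1,28,0,0],[0.5,-1,28,0,0],[0.5,-1,28,0,0],[0.5,-1,25,0,0],[0.5,0,12,0,0],[0.5,0,0,0,-3],[0.5,0,0,0,-5],[0.5,0,0,0,-5],[0.5,0,0,0,-4],[0.5,0,0,0,-2.6],[0.5,0,0,0,0],[0.5,0,0,0,0]]
  ]
}}

```text
time_s: 19.9
eef_pos: [493.0, 133.4, 84.6]
orientation: [0.184, -3.135, 0.001]
wrist_force: [0.4, 0.2, -2.0]
grip_width: 59.3
gripper_force: 40.0
```

```bash
python3 - <<'E'
from h import *
p,R,s=tool(); print(p,s["wrist_force"],s["grip_width"])
P=manip.camera_params("wrist"); im=snap("wrist","w7.png")[:,:,::-1]
print(manip.pinpoint("block_front","wrist")[:1])
t=snap("top","top1.png")
a=np.radians(7.1); S=np.array([553.7,141.7,0]); ux=np.array([np.cos(a),np.sin(a),0]);uy=np.array([-ux[1],ux[0],0])
for i in (-1,1):
  for j in (-1,1): print(i,j,proj(S+115*i*ux+90*j*uy+[0,0,3],"wrist",P),proj(S+115*i*ux+90*j*uy+[0,0,3],"top"))
togo(S-60.5*ux+[0,0,86],97.1)
E
```

```text
[492.97 133.4   84.63] [ 0.37  0.16 -2.01] 59.254340443809355
[{'centre': [324.3, 228.9], 'score': 0.71}]
-1 -1 [np.float64(217.84877721415168), np.float64(145.54542051764466)] [np.float64(314.343899981325), np.float64(228.79521413303598)]
-1 1 [np.float64(424.79237978220556), np.float64(144.1643341822389)] [np.float64(257.39283159462326), np.float64(235.68220119847544)]
1 -1 [np.float64(241.3070110377004), np.float64(356.04331463788543)] [np.float64(305.70045949799004), np.float64(156.47567668356092)]
1 1 [np.float64(404.2767035047387), np.float64(355.17026892237004)] [np.float64(249.33676407990527), np.float64(163.44876184152318)]
shift [-0.48  0.25 -1.13] turn -0.33 yang 96.77 j7 1.399312489747855 t 20.05
```

View pics/w7.png

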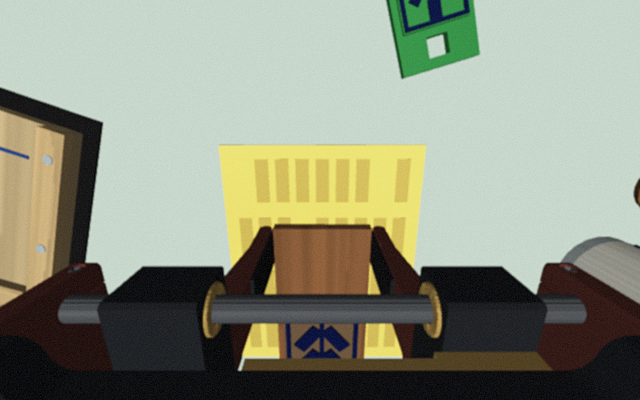

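The front sheet corners are at about (219,145) and (426,146) and the block front spans (274–370, 226), so the predictions are close. I'll fit the sheet edges more exactly.

```bash
python3 - <<'E'
from h import *
P=manip.camera_params("wrist"); im=cv2.imread("pics/w7.png"); hsv=cv2.cvtColor(im,cv2.COLOR_BGR2HSV)
m=cv2.inRange(hsv,(20,70,80),(38,255,255))
def fit(pts): return cv2.fitLine(np.array([onz(q,"wrist",3,P)[:2] for q in pts],np.float32),cv2.DIST_HUBER,0,.01,.01).ravel()
fr=[(c,np.argmax(m[:,c]>0)-.5) for c in range(226,420,4)]
le=[(np.argmax(m[r]>0)-.5,r) for r in range(150,250,3)]
ri=[(639-np.argmax(m[r,::-1]>0)+.5,r) for r in range(150,250,3)]
L=[fit(q) for q in (fr,le,ri)]
for l in L: print(l,np.degrees(np.arctan2(l[1],l[0])))
def X(a,b):
    s=np.linalg.solve(np.array([[a[0],-b[0]],[a[1],-b[1]]]),b[2:]-a[2:]); return a[2:]+s[0]*a[:2]
A,B=X(L[0],L[1]),X(L[0],L[2]); print(A,B,np.linalg.norm(A-B))
d=(B-A)/np.linalg.norm(B-A); n=np.array([d[1],-d[0]]); print("centre",(A+B)/2+115*n,"yaw",np.degrees(np.arctan2(n[1],n[0])))
# block front edge at z
b=[onz(q,"wrist",93,P) for q in ((274,226),(370,226))]; print(b,np.degrees(np.arctan2(*(b[1]-b[0])[[1,0]]))-90)
E
```

```text
[  0.12  -0.99 440.95 116.49] -83.222115
[   0.98   -0.2   520.15 -159.63] -11.459415
[  0.99   0.12 479.46 224.26] 6.8623776
[ 472.62 -149.99] [428.87 218.17] 370.757
centre [564.94  47.66] yaw 6.7778826
[array([481.73, 104.55,  93.  ]), array([474.94, 161.73,  93.  ])] 6.772649392183709
```

{"api": "play_rows", "payload": {
  "series": [
    [[0.5,-0.7,0.5,6,0],[0.5,0,0,12,0],[0.5,0,0,14,0],[0.5,0,0,14,0],[0.5,0,0,12,0],[0.5,0,0,8,0],[0.5,0,0,5,0],[0.5,0,0,3,0],[0.5,0,0,2,0],[0.5,0,0,0,0]]
  ]
}}

```text
time_s: 20.88
eef_pos: [494.1, 134.9, 9.0]
orientation: [-0.188, 3.136, 0.0]
wrist_force: [0.4, -0.7, -1.4]
grip_width: 59.4
gripper_force: 40.0
```

{"api": "play_rows", "payload": {
  "series": [
    [[0.5,0,0,1,0],[0.5,0,0,1,0],[0.5,0,0,0,0]]
  ]
}}

```text
time_s: 21.13
eef_pos: [494.2, 135.0, 7.3]
orientation: [-0.188, 3.135, 0.0]
wrist_force: [-0.8, -0.0, -1.7]
grip_width: 59.6
gripper_force: 40.0
```

{"api": "play_rows", "payload": {
  "series": [
    [[0.5,0,0,1,0],[0.5,0,0,1,0],[0.5,0,0,0,0]]
  ]
}}

```text
time_s: 21.38
eef_pos: [494.1, 134.9, 5.0]
orientation: [-0.188, 3.136, 0.0]
wrist_force: [0.0, -0.4, -1.6]
grip_width: 59.7
gripper_force: 40.0
```

{"api": "play_rows", "payload": {
  "series": [
    [[0.5,0,0,0.6,0],[0.5,0,0,0,0]]
  ]
}}

```text
time_s: 21.55
eef_pos: [494.1, 134.9, 4.5]
orientation: [-0.188, 3.136, 0.0]
wrist_force: [0.4, 1.0, -0.4]
grip_width: 59.2
gripper_force: 40.0
```

{"api": "play_rows", "payload": {
  "series": [
    [[0.5,0,0,0.5,0],[0.5,0,0,0,0]]
  ]
}}

```text
time_s: 21.72
eef_pos: [494.1, 134.9, 4.4]
orientation: [-0.188, 3.136, 0.0]
wrist_force: [-1.0, -0.8, 4.5]
grip_width: 59.4
gripper_force: 40.0
```

{"api": "play_rows", "payload": {
  "series": [
    [[0.25,0,0,0,0],[0.1,0,0,0,0],[0,0,0,0,0],[0,0,0,0,0],[0,0,0,0,0],[0,0,0,0,0],[0,0,0,0,0],[0,0,0,-6,0],[0,0,0,-15,0],[0,0,0,-30,0],[0,0,0,-40,0],[0,0,0,-40,0],[0,0,0,-40,0],[0,0,0,-20,0],[0,40,0,0,0],[0,0,0,0,0]]
  ]
}}

```text
time_s: 23.05
eef_pos: [448.7, 128.6, 195.2]
orientation: [0.188, -3.132, -0.0]
wrist_force: [-0.7, -0.5, -0.6]
grip_width: 87.8
gripper_force: 0.0
```

```bash
python3 - <<'E'
from h import *
p,R,s=tool(); print(p,s["wrist_force"],s["grip_width"])
P=manip.camera_params("wrist"); im=snap("wrist","w8.png"); 
for n,z in (("block",3),("block_front",11),("lino",11)):
  for q in manip.pinpoint(n,"wrist")[:2]: print(n,q,onz(q["centre"],"wrist",z,P))
t=snap("top","top2.png"); sc=snap("scene","s4.png")
a=cv2.resize(t[120:260,230:430],None,fx=2,fy=2); b=cv2.resize(sc[150:290,220:420],None,fx=2,fy=2)
cv2.imwrite("pics/fin.png",np.vstack([np.hstack([a,b]),cv2.resize(im,None,fx=.5,fy=.5)[:, :320] if 0 else cv2.copyMakeBorder(cv2.resize(im,(512,320)),0,0,0,288,0)])[:,:,::-1])
E
```

```text
[448.72 128.64 195.23] [-0.7  -0.47 -0.64] 87.83119742236723
block {'centre': [324.8, 256.0], 'score': 0.97} [560.42 147.35   3.  ]
block {'centre': [385.6, 59.2], 'score': 0.6} [299.38 186.45   3.  ]
block_front {'centre': [324.3, 201.3], 'score': 0.74} [477.29 136.34  11.  ]
block_front {'centre': [208.7, 364.0], 'score': 0.3} [766.19 -12.2   11.  ]
lino {'centre': [320.0, 258.0], 'score': 0.97} [560.02 140.48  11.  ]
```

View pics/fin.png

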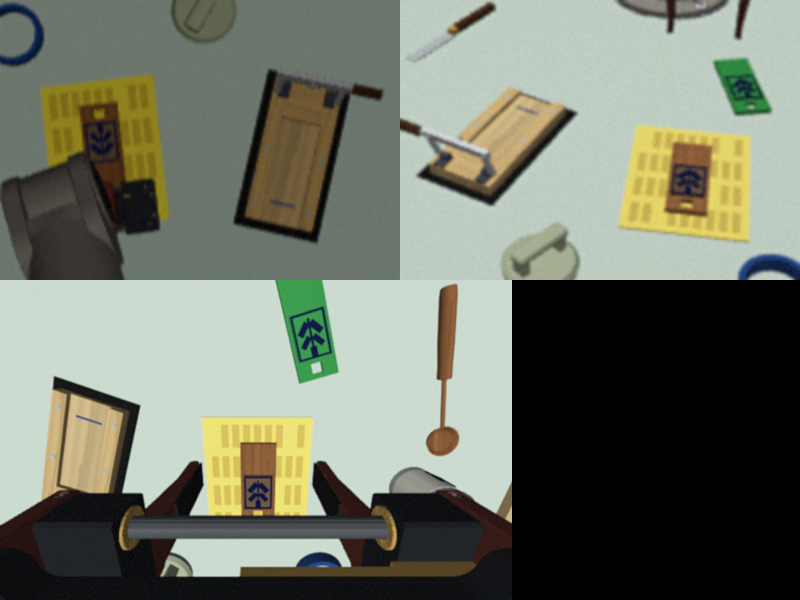

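The block lies flat, face up, square and central on the sheet, with the bar open and everything else in place. Handing in.

```bash
python3 -c "
from workcell import manip
print(manip.job_done())"
```

```text
the job is handed in; nothing more can be done
None
```

The job is handed in at about 23 s on the robot's clock: the clamp bar stands open, the block was slid out and carried without any contact with the inked face that I saw, and it lies face up and square near the middle of the yellow sheet; the verdict was not reported.

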